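# Bring a syringe drive up to its syringe with the coarse and fine knobs

### The arm

A 6-joint arm with a two-finger parallel gripper is mounted at the origin on the work surface. World frame = base frame: x ahead of the robot, y to its left, z up, the work surface at z = 0. Lengths are in m, angles in degrees, forces in N, time in s.
With the tool pointing down it reaches from about 0.275 to 0.825 m from the base axis. Payload 5.2 kg.
Tool frame: the origin (TCP) lies midway between the tips of the shut fingers; the grasp point (between the pads) lies 19 mm behind it (robot.grip_point_offset is the distance from the TCP to the grasp point, in m); z points along the fingers, y is the line along which they close (so a half turn about z gives the same grasp; the last joint's range is limited). The gripper opens to 93 mm and grips with 3 to 60 N. Pads are 15 mm wide; open, the fingers measure 128 mm over their backs; the gripper's body (75 mm by 188 mm) begins 65 mm behind the grasp point.
Start: joints at [55.646, 14.817, 87.949, -0, 77.235, -11.62], TCP at [0.213, 0.507, 0.219] pointing down, gripper open.
Joint ranges: [-179.93, 179.93], [-52.35, 119.4], [10.71, 147.94], [-69.91, 249.91], [12.55, 155.21], [-178.61, 178.61]. Speed limits (degrees/s): [147.25, 147.25, 180, 180, 180, 180].

### API

Orientations are given as a 3x3 rotation matrix whose columns are the frame's x, y, z axes.
In Python, from cell import robot gives the robot as it stands. The module is installed in compiled form; this text tells all that it offers. Calls block until the motion is done:
- robot.move_to(position, orientation): joint-space move of the TCP to a pose.
- robot.move_straight(position, ori=None, rate=0.15): straight line of the TCP; ori=None keeps the orientation; rate is the mean speed in m/s.
- robot.goto_joints(angles): joint-space move.
- robot.open() and robot.grab(grasp_force=None): open the fingers fully, or close them until they stop; grasp_force is the grip in N (None keeps the last).
- robot.dwell(seconds).
- robot.inverse_kinematics(position, orientation): joint angles nearest the present ones, or None.
- robot.read_state(): the state.
- robot.grab_frame(name): name is "side" or "top" or "wrist"; returns a dict with "color" (400x640x3 uint8, red, green, blue), "K" (3x3 intrinsics, pixels), "cam_to_world" (4x4, takes a point from camera to world coordinates); the wrist camera has in their place "T_tool_cam" (4x4, takes a point from camera to tool coordinates, whose origin is the TCP and whose axes are the flange's). Camera axes: x right, y down, z forward; pixel columns grow to the right and rows downward; lengths in m; the calibration is good to about 2 mm. A picture is of the moment at which its call begins: read the wrist's pose just before it. There is no depth.
A pose or a line that the arm cannot do raises robot.MotionError and nothing moves.
- robot.finish_job(): hands the job in; it is judged then, once.
The state is a dict: "clock": time; "joints": joint angles; "joint_vel": joint speeds; "joint_efforts": joint torques, N m; "eef_pos": TCP position; "tcp_rot": TCP orientation; "ft_force": force on the tool from outside, world axes, zero at the start; "moment": the same for the moment, N m; "width": finger opening in m; "finger_force": force on a finger pad.
Only numpy, scipy, OpenCV 4.12 (cv2) and the standard library are available. Lean on these libraries where they do the work, as an engineer would, in place of code of your own. Each camera call takes 0.05 s, during which the arm holds its last target. There are 200 camera calls.

### The job

Set the syringe drive up for dosing: with the black outer (coarse) knob bring the pusher to within about 5 mm of the orange plunger pad without touching it, then with the silver inner (fine) knob alone bring it on until all play is gone and it presses the syringe home against the flange stop with about 12 N, never over 20 N; then let go, leaving the pusher bearing on the plunger. Turn each knob without moving the other and leave the outer one alone once the pusher touches. Do not touch the syringe or the pusher with the hand, and leave the rest of the bench undisturbed.

Things in the scene. Friction and masses are not known exactly. Their poses are not given: they have to be found in the camera images.
- drive: Syringe drive screwed to the bench: sand-coloured base plate 136 x 425 x 20 mm with a rail, a white carriage, and a glass syringe lying along y in two V blocks, its axis 62 mm above the bench. Origin on the bench plane, below the knob axis as it stands when coarse_knob reads 0; y runs along the drive towards the syringe, z up.
- coarse_knob (a joint): Outer knob, black, knurled, 56 mm across, from 106 to 126 mm above the bench. Radians, growing clockwise seen from above. 1 rad clockwise moves the whole carriage, both knobs and the pusher 10 mm along the drive's +y, so the hand must follow. Takes 0.25 N m; stays where left. Range -0.1 to 5.5, starts at 0 to 0.4.
- fine_knob (a joint): Inner knob, silver, 26 mm across, from 129 to 157 mm above the bench, on top of the outer one. Radians, growing clockwise seen from above. 1 rad clockwise moves only the pusher 3 mm along the drive's +y. Takes 0.015 N m free, plus 0.003 N m per newton of pusher force; let go under load, it springs back until about 5 N are left. Range -0.1 to 6, starts at 0.1 to 0.5.
- knob_axis (a point): Point on the common upright axis of both knobs, at the height of the outer knob's top face (126 mm above the bench). It moves with the carriage: a white gear housing 112 x 104 mm on a rail, top face 100 mm above the bench, dial plate on it to 103 mm. Axes as the drive's.
- pusher: Steel spindle with a blue flange and a black thrust pad, 31 mm across, in front of the carriage at 62 mm height. Its origin lies on the bench plane 100 mm behind the pad's face; axes as the drive's. The pad is sprung: it gives about 1 mm for each 24 N.
- pusher_face (a point): Centre of the thrust pad's front face, the face that meets the plunger; axes as the drive's, +y towards the plunger. At the start 12 to 26 mm short of plunger_pad.
- plunger_pad (a point): Centre of the rear face of the orange thumb pad (26 mm across) at the end of the plunger; axes as the syringe's. How far the plunger is drawn out varies; it is too stiff to be pushed in here.
- syringe: 50 ml glass syringe, barrel 31 x 118 mm, about 0.23 kg, loose in the V blocks. Origin on its axis amid its flange (56 x 4 x 30 mm); y towards the nozzle. The pusher first slides it forward, with 1 to 3 N, through 1.5 to 6.5 mm of play (different each time, not measured) until the flange meets the aluminium flange stop; only then does the force rise.
- beaker: glass beaker, 64 mm across, 75 mm tall, standing on the bench off the nozzle end of the drive. Origin: centre of its underside. Not to be disturbed.
- amber_bottle: brown bottle with a black cap, 70 mm across, 125 mm tall, on the bench to the robot's right. Origin: centre of its underside. Not to be disturbed.
- white_jar: white jar with a blue cap, 56 mm across, 75 mm tall, on the right. Origin: centre of its underside. Not to be disturbed.
- weight: small brass cylinder, 30 mm across, 45 mm tall, on the right. Origin: centre of its underside. Not to be disturbed.
- tape_roll: roll of yellow tape lying flat, 90 mm across, 25 mm tall, on the right. Origin: centre of its underside. Not to be disturbed.

How it is judged:
By the outcome, as a careful person would: the job done as asked, in the order asked, and still so for the second after the job is handed in, with the robot touching nothing.
It also fails if it takes over 72 s, if anything falls off the work surface, if the arm or the gripper's body presses on something with over 40 N, if the wrist force passes 120 N, or if a joint passes its speed limit or range.

## Working session

There is one attempt and no reset: what is moved stays moved. The work goes in short steps, each a Python script; the robot and the scene stay as the last script left them, time stands still between calls to the robot, and variables do not carry over. Pictures are saved under pics/ and viewed, at most 10 in all, crops included, and the job is handed in when it is done.

```bash
mkdir -p pics
python3 - <<'E'
from cell import robot
import cv2,json,numpy as np
s=robot.read_state();print({k:np.round(v,3).tolist() for k,v in s.items()})
ims=[]
for n in("top","side","wrist"):
    f=robot.grab_frame(n);cv2.imwrite(f"pics/{n}0.png",f["color"][:,:,::-1])
    print(n,np.round(f["K"],2).tolist(),np.round(f.get("cam_to_world",f.get("T_tool_cam")),4).tolist())
E
```

```text
{'clock': 0.0, 'joints': [55.645, 14.86, 88.011, -0.001, 77.234, -11.618], 'joint_vel': [-0.023, -0.059, 0.097, -0.119, 0.131, -0.048], 'joint_efforts': [0.001, -43.731, -28.401, 0.072, 0.041, -0.0], 'eef_pos': [0.212, 0.507, 0.218], 'tcp_rot': [[-0.922, 0.386, -0.001], [0.386, 0.922, -0.002], [0.0, -0.002, -1.0]], 'ft_force': [-0.369, 0.118, 0.025], 'moment': [0.035, 0.009, -0.039], 'finger_force': 0.0, 'width': 0.093}
top [[468.89, 0.0, 320.01], [0.0, 468.89, 204.39], [0.0, 0.0, 1.0]] [[0.0003, -0.9857, 0.1687, 0.2921], [-1.0, -0.001, -0.0043, 0.004], [0.0044, -0.1687, -0.9857, 1.36], [0.0, 0.0, 0.0, 1.0]]
side [[374.98, 0.0, 322.0], [0.0, 374.98, 200.93], [0.0, 0.0, 1.0]] [[0.859, -0.3785, 0.3448, 0.1609], [-0.512, -0.6424, 0.5702, -0.5727], [0.0057, -0.6663, -0.7456, 0.885], [0.0, 0.0, 0.0, 1.0]]
wrist [[303.84, 0.0, 321.72], [0.0, 303.84, 196.29], [0.0, 0.0, 1.0]] [[-0.0006, -0.961, -0.2766, 0.0756], [1.0, -0.0007, 0.0001, -0.0001], [-0.0003, -0.2766, 0.961, -0.1662], [0.0, 0.0, 0.0, 1.0]]
```

View pics/top0.png

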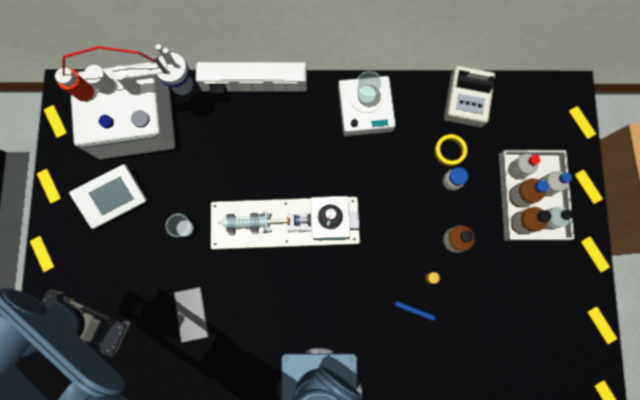

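View pics/side0.png

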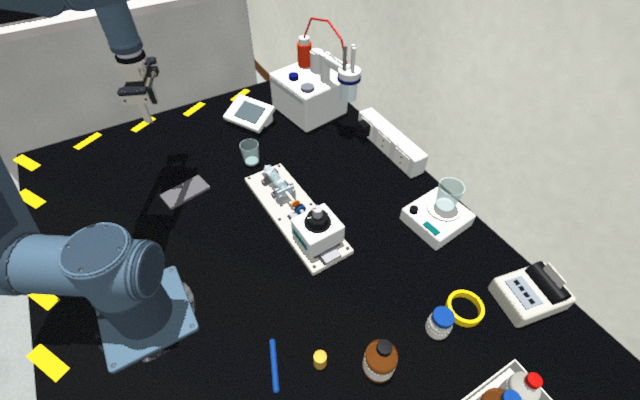

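View pics/wrist0.png

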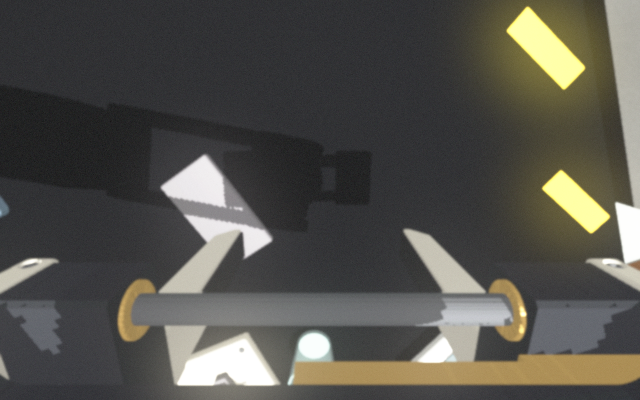

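Top view: the drive is about level, with its knob near (330,216), the syringe to the left (+y) and the plunger/pusher gap near x≈290–305. I'll take a rough fix from this picture, then go above it for a close wrist view.

```bash
cat > h.py <<'E'
from cell import robot
import cv2,numpy as np
def ray(f,uv,z,pose=None):
    T=np.array(f["cam_to_world"]) if "cam_to_world" in f else pose@np.array(f["T_tool_cam"])
    p=np.atleast_2d(uv).astype(float);d=np.c_[p,np.ones(len(p))]@np.linalg.inv(f["K"]).T@T[:3,:3].T
    return T[:3,3]+d*((z-T[2,3])/d[:,2:])
def pose():
    s=robot.read_state();T=np.eye(4);T[:3,:3]=s["tcp_rot"];T[:3,3]=s["eef_pos"];return T
def R(yaw): # tool down, tool x at yaw deg
    a=np.radians(yaw);c,s=np.cos(a),np.sin(a);return np.array([[c,s,0],[s,-c,0],[0,0,-1.]])
def wrist(name):
    P=pose();f=robot.grab_frame("wrist");cv2.imwrite(f"pics/{name}.png",f["color"][:,:,::-1]);return P,f
E
python3 - <<'E'
from h import *
f=robot.grab_frame("top");im=f["color"]
w=(im.min(2)>140).astype(np.uint8);w[:185]=0;w[260:]=0;w[:,:200]=0;w[:,370:]=0
pts=np.argwhere(w)[:,::-1].astype(np.float32);box=cv2.boxPoints(cv2.minAreaRect(pts))
c=ray(f,box,0.02)[:,:2];print(c.round(3).tolist(),[np.linalg.norm(c[i]-c[i-1]).round(3) for i in range(4)])
b=np.zeros(w.shape,np.uint8);b[202:235,312:350]=(im.max(2)[202:235,312:350]<70)
cs,_=cv2.findContours(b,cv2.RETR_EXTERNAL,2);k=max(cs,key=cv2.contourArea);(u,v),r=cv2.minEnclosingCircle(k)
p=ray(f,[u,v],.126)[0];print(u,v,r,p)
robot.move_to([p[0]-.0,p[1]+.06,.30],R(180))
P,f=wrist("w1");print(pose().round(3).tolist(),robot.read_state()["joints"],robot.read_state()["clock"])
E
```

```text
[[0.533, 0.319], [0.549, -0.111], [0.409, -0.114], [0.393, 0.309]] [np.float64(0.139), np.float64(0.43), np.float64(0.14), np.float64(0.423)]
330.1392517089844 216.21202087402344 11.212980270385742 [ 0.47141951 -0.02829016  0.126     ]
[[-1.0, -0.001, -0.0, 0.471], [-0.001, 1.0, 0.0, 0.032], [0.0, 0.0, -1.0, 0.3], [0.0, 0.0, 0.0, 1.0]] [-9.63577019e+00  4.10796468e+00  8.96476954e+01  1.21894973e-02
  8.62573183e+01 -9.96939751e+01] 2.225
```

View pics/w1.png

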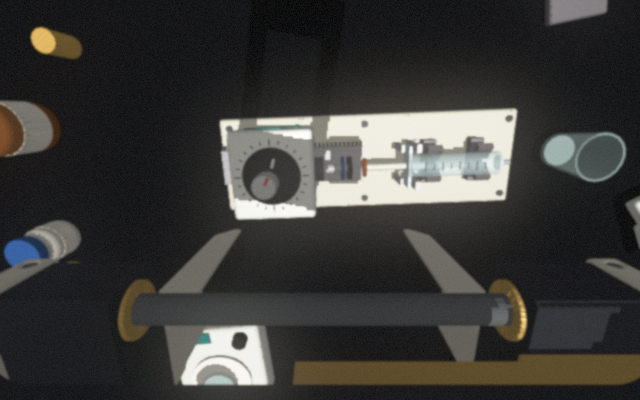

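The wrist view shows the knob at (272,177), the blue and black pad near (350,166), the orange thumb pad near (364,166) and the plate spanning (220..517,108..215). Next, a closer look with the gap on the centre column, then one with the knob there.

Run:
```python
from h import *
P=pose();f=robot.grab_frame("wrist")
print(ray(f,[[364,166],[352,166]],.062,P),ray(f,[272,177],.126,P))
im=f["color"];w=(im.min(2)>120).astype(np.uint8);w[:100]=0;w[222:]=0;w[:,:205]=0;w[:,525:]=0
n,l,st,_=cv2.connectedComponentsWithStats(w);print(st[:5].tolist())
g=ray(f,[[360,166]],.062,P)[0];k=ray(f,[272,177],.126,P)[0]
for n,c in(("w2",g),("w3",k)):
    robot.move_to([c[0]+.01,c[1],.2],R(180));P,f=wrist(n);np.save(f"pics/{n}.npy",P);print(robot.read_state()["moment"])
a=cv2.imread("pics/w2.png")[90:240,220:420];b=cv2.imread("pics/w3.png")[60:260,200:440]
cv2.imwrite("pics/c2.png",np.vstack([cv2.resize(a,(640,480),interpolation=2)]));cv2.imwrite("pics/c3.png",cv2.resize(b,(720,600),interpolation=2))
```

```text
[[0.46955472 0.08889944 0.062     ]
 [0.46955874 0.07275022 0.062     ]] [[ 0.47060526 -0.02491947  0.126     ]]
[[0, 0, 640, 400, 234606], [220, 109, 297, 111, 21020], [246, 121, 5, 4, 12], [243, 126, 1, 1, 1], [324, 149, 8, 13, 89]]
[0.04500358 0.00181004 0.02131189]
[0.03758344 0.01414018 0.05752367]
```

View pics/c2.png

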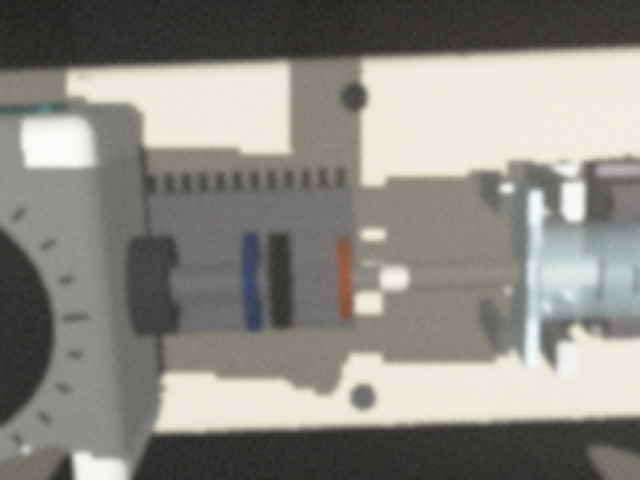

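View pics/c3.png

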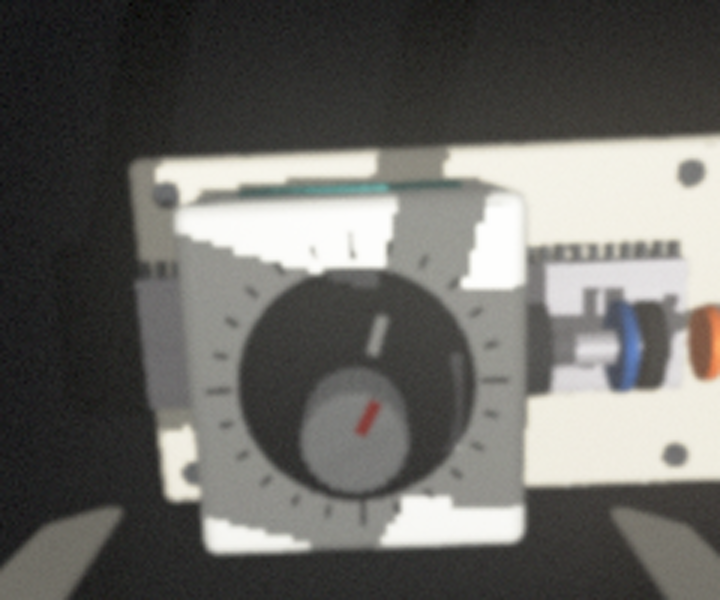

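c2: the pad's front face is at u≈311 and the orange rear face at u≈325.6, row 177, so the gap is about 15 mm. c3: the silver top is centred at about (318,207). The dark disc spans about 64–69 mm, so it must include the dark dial beneath the knob. Now subpixel fits.

```bash
cat >> h.py <<'E'
from scipy.optimize import least_squares
from scipy.ndimage import gaussian_filter1d
def circ(p):
    return least_squares(lambda q:np.hypot(p[:,0]-q[0],p[:,1]-q[1])-q[2],[*p[:,:2].mean(0),.02],loss="soft_l1",f_scale=.0005).x
def radial_edge(g,c,r0,r1,angs,sign):
    """strongest brightness step (sign +: brighter outward) along radii"""
    out=[];r=np.arange(r0,r1,.25).astype(np.float32)
    for a in np.radians(angs):
        m=cv2.remap(g,(c[0]+r*np.cos(a)).astype(np.float32)[None],(c[1]+r*np.sin(a)).astype(np.float32)[None],1)[0]
        d=sign*np.gradient(gaussian_filter1d(m,3));i=d.argmax();out.append([c[0]+r[i]*np.cos(a),c[1]+r[i]*np.sin(a)])
    return np.array(out)
def knob(f,P,cs,cd):
    g=f["color"].astype(np.float32).mean(2)
    s=circ(ray(f,radial_edge(g,cs,13,23,range(-10,191,5),-1),.157,P))
    d=circ(ray(f,radial_edge(g,cd,33,46,[*range(-150,-110,5),*range(-70,50,5),*range(130,215,5)],1),.103,P))
    return s,d
def gap(f,P,rows):
    """pad front face and orange rear face, u columns -> world at z=.062"""
    im=f["color"].astype(np.float32);o=im[...,0]-im[...,2]
    res=[]
    for v in rows:
        x=np.arange(285,345)
        rd=gaussian_filter1d(o[v,285:345],.8);i=np.gradient(rd)[:].argmax()
        def sub(d,i):
            a,b,c=d[i-1:i+2];return i+.5*(a-c)/(a-2*b+c)
        uo=285+sub(np.gradient(rd),i)
        b=gaussian_filter1d(im[v,285:345,1],.8);d=np.gradient(b);j=d[:i-1].argmax();up=285+sub(d,j)
        q=ray(f,[[up,v],[uo,v]],.062,P);res.append([up,uo,*q[0,:2],*q[1,:2],np.linalg.norm(q[1]-q[0])])
    return np.median(res,0),np.std(res,0)[-1]
E
cat > m.py <<'E'
from h import *
def load(n,P):
    return dict(K=K,T_tool_cam=T,color=cv2.imread(f"pics/{n}.png")[:,:,::-1]),P
f0=robot.grab_frame("wrist");K,T=f0["K"],f0["T_tool_cam"]
f,P=load("w3",np.load("pics/w3.npy"));print(knob(f,P,(318.3,207),(319,187.7)))
f,P=load("w2",np.load("pics/w2.npy"));print(gap(f,P,range(168,188)))
f,_=load("w1",0);P1=np.eye(4);P1[:3,:3]=[[-1,-.001,0],[-.001,1,0],[0,0,-1]];P1[:3,3]=.471,.032,.3
g=f["color"].min(2)
for cols,rg in((range(330,500),(100,135)),(range(330,490),(190,225))):
    e=np.array([[u,rg[0]+np.abs(np.gradient(gaussian_filter1d(g[rg[0]:rg[1],u].astype(float),1))).argmax()] for u in cols])
    q=ray(f,e,.02,P1);vx,vy,x,y=cv2.fitLine(q[:,:2].astype(np.float32),cv2.DIST_HUBER,0,.01,.01).ravel();print("edge",x,y,np.degrees(np.arctan2(vy,vx)))
E
python3 m.py
```

```text
(array([ 0.47461787, -0.03010059,  0.01322297]), array([ 0.47522934, -0.03010156,  0.03571504]))
(array([3.10781929e+02, 3.25187950e+02, 4.71785417e-01, 7.18595615e-02,
       4.71768116e-01, 8.66711882e-02, 1.49350426e-02]), np.float64(0.00016383620024894565))
edge 0.39964297 0.16709714 -87.84411
edge 0.5349684 0.16652004 -87.8383
```

The plate measures 135.3 mm wide (136 given). The knob centres from the two heights agree within 0.6 mm and lie on the plate's centreline. The drive's y axis is at 92.16°. The gap is 14.9 mm, so I'll turn the coarse knob about 1.09 rad, following the carriage.

```bash
cat >> h.py <<'E'
YD=np.array([np.cos(np.radians(92.16)),np.sin(np.radians(92.16)),0])
AX=np.array([.4748,-.0301,0])
def rep(t=""):
    s=robot.read_state();print(t,round(s["clock"],2),"F",np.round(s["ft_force"],1),"M",np.round(s["moment"],3),"w",round(s["width"]*1e3,1),"ff",round(s["finger_force"],1),"j6",round(s["joints"][5],1),"p",np.round(s["eef_pos"],4))
E
python3 - <<'E'
from h import *
y0=123
robot.move_to(AX+[0,0,.20],R(y0));rep("above")
robot.move_straight(AX+[0,0,.109],rate=.08);rep("down")
robot.grab(40);rep("grab")
tot=62.;n=5
for k in range(1,n+1):
    th=tot*k/n
    robot.move_straight(AX+YD*.01*np.radians(th)+[0,0,.109],R(y0-th),rate=.0045);rep(f"{th:.0f}")
E
```

```text
above 4.39 F [0.4 0.5 0.3] M [-0.025  0.     0.007] w 93.3 ff 0.0 j6 -50.2 p [ 0.4749 -0.0294  0.2001]
down 5.68 F [-0.3  0.2  0.9] M [-0.047  0.078 -0.017] w 93.2 ff 0.0 j6 -50.1 p [ 0.4752 -0.0302  0.1095]
grab 6.38 F [-2.  -0.8  0.7] M [-0.069  0.17   0.045] w 55.4 ff 40.0 j6 -50.1 p [ 0.4747 -0.0302  0.109 ]
12 7.01 F [-2.4 -1.2  2.4] M [-0.35   0.452 -0.2  ] w 55.5 ff 40.0 j6 -37.5 p [ 0.4745 -0.0281  0.109 ]
25 7.64 F [-5.3 -3.3  3.3] M [-0.555  0.694 -0.183] w 55.1 ff 40.0 j6 -24.9 p [ 0.4742 -0.0259  0.109 ]
37 8.28 F [-4.2 -2.6  4.4] M [-0.582  0.728 -0.134] w 55.7 ff 40.0 j6 -12.2 p [ 0.4739 -0.0238  0.109 ]
50 8.91 F [-5.7 -2.6  4.5] M [-0.625  0.861 -0.094] w 55.6 ff 40.0 j6 0.4 p [ 0.4737 -0.0216  0.109 ]
62 9.54 F [-5.7 -2.4  5.6] M [-0.644  0.923 -0.154] w 55.4 ff 40.0 j6 13.1 p [ 0.4735 -0.0194  0.109 ]
```

Run:
```python
from h import *
robot.open();rep("open")
p=np.array(robot.read_state()["eef_pos"]);robot.move_straight(p+[0,0,.091],rate=.12)
robot.move_to([.4816,.0815,.2],R(180));robot.dwell(.3)
P,f=wrist("w4");np.save("pics/w4.npy",P);print(gap(f,P,range(168,188)))
k=AX+YD*.0108
robot.move_to([k[0]+.006,k[1]+.005,.2],R(180));robot.dwell(.3);P,f=wrist("w5");np.save("pics/w5.npy",P);print(knob(f,P,(318.3,207),(319,187.7)),k);rep()
M=[robot.read_state()["moment"][2]]
for i in range(6): robot.dwell(.02);M.append(robot.read_state()["moment"][2])
print(np.round(M,3))
b=cv2.imread("pics/w5.png")[60:260,200:440];a=cv2.imread("pics/w4.png")[90:240,220:420]
cv2.imwrite("pics/c45.png",np.vstack([cv2.resize(a,(400,300),interpolation=2),cv2.resize(b,(400,300),interpolation=2)]))
```

```text
open 10.33 F [ 0.2 -0.3 -0.3] M [-0.036  0.053 -0.03 ] w 92.7 ff 0.0 j6 13.2 p [ 0.4744 -0.0193  0.109 ]
(array([3.22978997e+02, 3.27514606e+02, 4.73530343e-01, 8.21046801e-02,
       4.73535597e-01, 8.67482025e-02, 4.67511122e-03]), np.float64(0.00012201853693506718))
(array([ 0.47426946, -0.01906602,  0.01307822]), array([ 0.47480854, -0.0192468 ,  0.03571505])) [ 0.47439295 -0.01930767  0.        ]
 14.04 F [ 0.1 -0.1  0. ] M [ 0.073 -0.024 -0.004] w 93.0 ff 0.0 j6 -105.0 p [ 0.4804 -0.0135  0.2   ]
[-0.004  0.016 -0.026  0.003 -0.014 -0.001 -0.011]
```

View pics/c45.png

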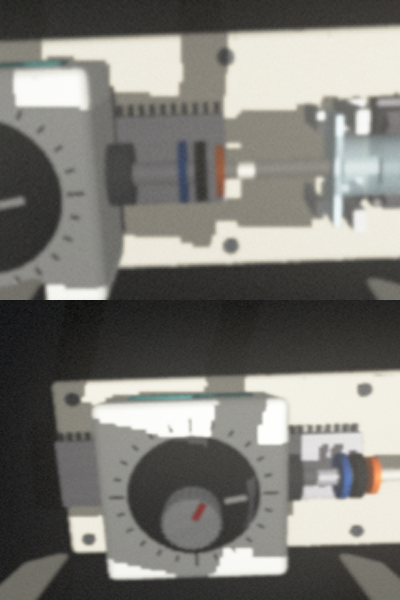

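The gap is now about 4.5 mm and the thumb pad has not moved (0.0867 both times). The red mark on the silver knob has not turned, and the axis fit is (0.4743, -0.0192). Next I'll grip the fine knob and turn it through the part that must be free, checking the moment noise as I go.

```bash
cat >> h.py <<'E'
import json
AF=np.array([.4743,-.0192,0])
def meas(n=12):
    m=[];e=[]
    for i in range(n):
        s=robot.read_state();m.append(s["moment"][2]);e.append(s["joint_efforts"][5]);robot.dwell(.015)
    return np.mean(m),np.std(m),np.mean(e),np.std(e),s
def turn(th):
    """goto j6 = stored start + th (deg), other joints as stored"""
    q=list(json.load(open("q0.json")));q[5]+=th;robot.goto_joints(q)
E
python3 - <<'E'
from h import *
robot.move_to(AF+[0,0,.2],R(246));robot.move_straight(AF+[0,0,.132],rate=.08);rep("down")
print("free",np.round(meas()[:4],4))
print([round(robot.read_state()["moment"][2],4) for _ in range(4)])
q=robot.inverse_kinematics(AF+[0,0,.132],R(246));json.dump([float(x) for x in q],open("q0.json","w"))
robot.grab(20);robot.dwell(.2);rep("grab");print(np.round(meas()[:4],4))
for th in(15,30,45,60,75,90):
    turn(th);r=meas(8);print(th,np.round(r[:4],4));rep()
E
```

```text
down 16.22 F [-1.1 -0.9  0.1] M [0.056 0.024 0.021] w 93.2 ff 0.0 j6 -171.8 p [ 0.4747 -0.0193  0.1325]
free [0.0012 0.0329 0.0005 0.0003]
[np.float64(-0.03), np.float64(-0.03), np.float64(-0.03), np.float64(-0.03)]
grab 17.68 F [-3.7  2.7  2.6] M [ 0.379  0.732 -0.011] w 25.7 ff 20.0 j6 -171.8 p [ 0.4738 -0.019   0.1319]
[ 0.0049  0.0284 -0.0014  0.0002]
15 [-0.0244  0.0184  0.0472  0.0634]
 18.37 F [-5.3  2.9  4.4] M [ 0.439  0.968 -0.055] w 25.6 ff 20.0 j6 -156.8 p [ 0.4738 -0.0189  0.132 ]
30 [-0.0111  0.0338  0.0471  0.0634]
 18.86 F [-4.8  2.4  4.9] M [ 0.454  0.911 -0.016] w 25.3 ff 20.0 j6 -141.8 p [ 0.4737 -0.0189  0.1319]
45 [-0.0259  0.028   0.0469  0.0634]
 19.35 F [-5.6  1.7  4.9] M [0.482 0.883 0.003] w 25.3 ff 20.0 j6 -126.8 p [ 0.4737 -0.0188  0.1319]
60 [-0.0171  0.038   0.0466  0.0634]
 19.84 F [-5.2  2.7  4.7] M [0.537 0.875 0.033] w 25.5 ff 20.0 j6 -111.8 p [ 0.4737 -0.0188  0.132 ]
75 [-0.0103  0.0195  0.0464  0.0634]
 20.33 F [-4.9  3.2  4.9] M [ 0.52   0.913 -0.04 ] w 26.0 ff 20.0 j6 -96.8 p [ 0.4737 -0.0188  0.132 ]
90 [0.0035 0.0326 0.0485 0.0634]
 20.82 F [-4.3  1.9  4.5] M [ 0.541  0.89  -0.027] w 25.9 ff 20.0 j6 -81.8 p [ 0.4737 -0.0187  0.1319]
```

The moment reading is too noisy (0.03 N m), but the joint 6 torque is clean. I'll use its settled median, with smaller steps.

```bash
cat >> h.py <<'E'
def eff(n=6):
    e=[]
    robot.dwell(.06)
    for i in range(n): e.append(robot.read_state()["joint_efforts"][5]);robot.dwell(.01)
    return e
E
python3 - <<'E'
from h import *
for th in(94,98,102,106):
    turn(th);print(th,np.round(eff(),4),round(robot.read_state()["clock"],2))
E
```

```text
94 [ 0.0179  0.0113  0.0063  0.0023 -0.0007 -0.003 ] 21.18
98 [ 0.0178  0.0113  0.0062  0.0023 -0.0007 -0.0031] 21.54
102 [ 0.0178  0.0112  0.0062  0.0023 -0.0008 -0.0031] 21.9
106 [ 0.0177  0.0112  0.0061  0.0021 -0.0008 -0.0032] 22.26
```

Run:
```python
from h import *
base=np.array([0.0177,0.0112,0.0061,0.0021,-0.0008,-0.0032]);th=106
while th<250:
    th+=3;turn(th);e=np.array(eff());d=(e-base).mean();print(th,round(d,4),end=" | ")
    if abs(d)>.006: break
print(np.round(e,4));rep()
```

```text
109 -0.0038 | 112 -0.0038 | 115 -0.0039 | 118 -0.0039 | 121 -0.004 | 124 -0.004 | 127 -0.0041 | 130 -0.0041 | 133 -0.0042 | 136 -0.0042 | 139 -0.0042 | 142 -0.0043 | 145 -0.0043 | 148 -0.0044 | 151 -0.0044 | 154 -0.0045 | 157 -0.0045 | 160 -0.0045 | 163 -0.0045 | 166 -0.0046 | 169 -0.0046 | 172 -0.0046 | 175 -0.0046 | 178 -0.0046 | 181 -0.0046 | 184 -0.0046 | 187 -0.0046 | 190 -0.0046 | 193 -0.0046 | 196 -0.0046 | 199 -0.0041 | 202 0.005 | 205 0.0141 | [0.0288 0.0239 0.0201 0.0171 0.0149 0.0131]
 34.08 F [-4.6  4.   4.5] M [ 0.478  0.784 -0.017] w 25.4 ff 20.0 j6 33.2 p [ 0.4741 -0.0187  0.132 ]
```

There is a clear knee at 198.9°. The torque has risen 0.0187 N m, so about 6.2 N on top of the 1–2 N sliding force. I'll turn another 3.7° to reach about 12 N, hold, let go and check.

Run:
```python
from h import *
base=np.array([0.0177,0.0112,0.0061,0.0021,-0.0008,-0.0032])
for th in(207,208.7):
    turn(th);print(th,round((np.array(eff())-base).mean(),4))
robot.dwell(.5)
robot.open();rep("open")
robot.move_straight(AF+[0,0,.2],rate=.12)
robot.move_to([.4816,.0815,.2],R(180));robot.dwell(.3)
P,f=wrist("w6");print(ray(f,[320,180],.062,P))
robot.move_to([AF[0]+.006,AF[1]+.005,.2],R(180));robot.dwell(.3);P,f=wrist("w7");print(knob(f,P,(318.3,207),(319,187.7)));rep()
b=cv2.imread("pics/w7.png")[60:260,200:440];a=cv2.imread("pics/w6.png")[90:240,220:420]
cv2.imwrite("pics/c67.png",np.vstack([cv2.resize(a,(400,300),interpolation=2),cv2.resize(b,(400,300),interpolation=2)]))
```

```text
207 0.0161
208.7 0.02
open 36.46 F [ 0.3 -0.8  0.5] M [-0.108  0.08   0.011] w 93.0 ff 0.0 j6 36.9 p [ 0.4743 -0.0192  0.132 ]
[[0.47617645 0.07912368 0.062     ]]
(array([ 0.47426596, -0.01900937,  0.01306892]), array([ 0.47474614, -0.01919516,  0.03570193]))
 40.3 F [ 0.5 -0.4 -0.1] M [ 0.022 -0.024  0.033] w 93.1 ff 0.0 j6 -105.0 p [ 0.4803 -0.0134  0.2   ]
```

View pics/c67.png

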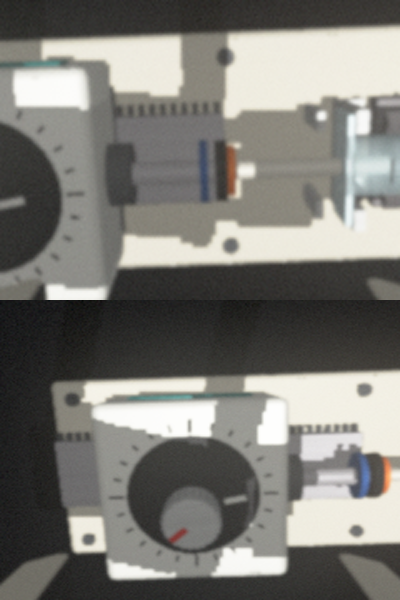

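The pusher bears on the plunger (blue, black and orange together at u≈205–235) and the syringe flange has moved forward to the stop. The outer knob's mark and the carriage have not moved. The torque and angle estimates put the peak force at 11–14 N. Handing in.

```bash
python3 -c "
from cell import robot
print(robot.finish_job())"
```

```text
the job is handed in; nothing more can be done
None
```

The job is handed in at about 40 s: the coarse knob left a gap of about 4.5 mm, the fine knob alone pressed the syringe home with an estimated 11–14 N, and after release the pusher was still on the plunger and the outer knob had not moved.

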